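# Open the fuse bay of a battery control unit

## Task

Open the fuse bay of the grey battery control unit. With the fingertips press the ribbed lock switch down in its slot and slide it to the other end of the slot so that it clicks in and stays there; then press the ribbed tab in the black cover down and, keeping it down, slide the cover along its rails, the way its arrow points, until it is fully open. Press gently (never hard enough to crack the plastic), leave the switch across and the cover open, and do not disturb the things lying about.

Things in the scene. Friction and masses are not known exactly. Their poses are not given: they have to be found in the camera images.
- unit: battery control unit, a grey box fixed on the bench, 150 (x) x 230 (y) x 60 mm high. Origin: centre of its underside; z up, x and y along its sides. Flat deck at z 60. Switch slot in the lower-x half, black cover between two rails 8 mm high in the other. Fixed black connector on the deck, x -50 to -14, y -111 to -83, 9 mm high. A loose bus bar lies on the deck at about y 90.
- slot (a point): centre of the lock switch's slot at deck level, (-42, 0, 60) mm of the unit, axes as the unit. The slot is a recess with upright walls, 36 mm wide (x), 80 mm long (y), over 20 mm deep. In it runs the switch, a grey ribbed flat pad 34 (x) x 46 (y) mm. At rest its top lies flush with the deck or up to 8 mm below it: this differs from unit to unit and must be felt.
- locked_pad (a point): on the unit at deck level, (-42, 15, 60) mm: the pad's centre in x and y with the switch at 0 (it lies switch further along the unit's -y). The pad goes down 5 mm against a spring (4 N at first, 12 N fully down, then a hard stop). Pressed more than 3 mm (9 N) it passes its catch. Fingertips drag it by friction on its top, against 2 to 4 N. Over 35 N harms it.
- switch (a joint): travel of the lock switch along the unit's -y, m: 0 locked (+y end of the slot), 0.030 unlocked, the other end stop. Starts at 0 to 0.004, the loose play before its catch. From 0.022 on the pad springs up beyond the catch and stays; left short of that it is not unlocked. While locked, a bar under the cover's tab keeps the tab from going down.
- cover (a joint): travel of the cover along the unit's +y, m: 0 shut, 0.060 fully open, at a stop; starts at 0 to 0.002. A black plate 70 (x) x 90 (y) x 12 mm on the deck, top at z 72 mm of the unit; shut, its centre is at (30, -50) mm of the unit. It is caught at 3 mm until the tab is pressed; from 0.056 on the tab springs up and holds it open.
- tab_top (a point): centre of the tab's top when up; moves with the cover (shut: x 30, y -35, z 70 mm of the unit), axes as the unit. The tab is a grey ribbed flat pad 36 (x) x 42 (y) mm in a pocket 38 x 44 mm of the cover, 2 mm below the cover's top. Unlocked, it goes down 5.5 mm on a spring (4 to 13 N, then a hard stop); more than 4 mm frees the cover.
- tab_open (a point): on the unit, (30, 25, 70) mm: where the tab's centre is when the cover is fully open. Fingertips pressed into the pocket carry the cover along by friction on the tab and by pushing the pocket's wall; it resists with 2 to 4 N. Nowhere press or push on the unit with over 35 N.
- tester: bystander: bench tester, white box 120 x 160 x 66 mm, fixed, left or right of the unit; origin at the centre of its underside.
- busbar: bystander: copper bus bar 80 x 20 x 4 mm, loose on the unit's deck near its +y end, long side about along the unit's x; origin at the centre of its underside. Leave it where it is.
- screwdriver: bystander: screwdriver 150 mm long, loose on top of the tester.
- wrench: bystander: wrench 170 mm long, loose on the bench, on the far side.
- module: bystander: battery module 280 x 105 x 20 mm lying flat on the bench at the left.
- jar: bystander: closed jar, 64 mm across, 90 mm high, on the bench at the right.
- mug: bystander: white mug, 80 mm across, 90 mm high, on the bench at the right.

How it is judged:
On the way, in this order (a step that is already met when the one before it is completed fails the run):
1. the lock switch has been slid across and past its catch (value of joint switch above 0.0225 m), for 0.2 s.
2. the cover has been slid open (value of joint cover above 0.0555 m), for 0.2 s.
At the end, for the whole second after the job is handed in: the lock switch stays unlocked (at least 22.5 mm of its 30 mm travel) and the cover fully open (at least 55.5 mm of its 60 mm travel), both at rest (value of joint switch above 0.0225 m and value of joint cover above 0.0555 m and velocity of joint each of switch, cover below 0.01 m/s); the robot touches nothing.
It fails at once if the robot presses on the unit with more than 35 N (contact force between any of the arm, the fingers and unit above 35 N).
It fails at once if a bystander is shoved more than 25 mm from its place (distance of any of busbar, screwdriver, wrench, module, jar, mug from where it was at the start of the episode above 0.025 m).
It also fails if it takes over 58 s, if anything falls off the work surface, if the arm or the gripper's body presses on something with over 40 N, if the wrist force passes 120 N, or if a joint passes its speed limit or range.

## Robot

A 6-joint arm with a two-finger parallel gripper is mounted at the origin on the work surface. World frame = base frame: x ahead of the robot, y to its left, z up, the work surface at z = 0. Lengths are in m, angles in rad, forces in N, time in s.
With the tool pointing down it reaches from about 0.4 to 0.825 m from the base axis. Payload 7 kg.
Tool frame: the origin (TCP) lies between the finger pads; the fingertips stand 8 mm ahead of it and the grasp point (between the pads) lies 11 mm behind it (arm.finger_overhang is the distance from the TCP to the fingertips, in m); z points along the fingers, y is the line along which they close (so a half turn about z gives the same grasp; the last joint's range is limited). The gripper opens to 88 mm and grips with 3 to 60 N. Pads are 19 mm wide; open, the fingers measure 130 mm over their backs; the gripper's body (78 mm by 193 mm) begins 47 mm behind the grasp point.
Start: joints at [1.591, 0.359, 0.012, 0, -1.224, -0.288], TCP at [0.179, 0.651, 0.206] pointing down, gripper open.
Joint ranges: [-3.07, 3.07], [-1.43, 2.12], [-1.02, 1.25], [-3.03, 1.67], [-3.05, -0], [-3.03, 3.03]. Speed limits (rad/s): [2.39, 2.39, 3.01, 3.14, 3.14, 3.14].

## Interface

Orientations are given as [roll, pitch, yaw] about the fixed x, y, z axes, in that order (R = Rz(yaw) Ry(pitch) Rx(roll)).
In Python, from station import arm gives the robot as it stands.
- The arm moves only by the tool move_arm, never from a script. Its argument "rows" is text: rows parted by semicolons, each of 7 numbers parted by spaces: the turn, a rotation vector about the tool's x, y, z in degrees, then the shift along the tool's x, y, z in m, then the finger opening in m, from 0 to 0.0876. A call has 1 to 8 rows; each row shifts and turns the commanded pose from where the row before left it, along the tool's axes as they then stand; what a row does not reach is not made up. A row lasts 1/8 s, in which the tool goes at most 62.5 mm and 10.7 degrees, less where a joint would pass 70% of its speed; a pose out of reach is approached as far as the arm can. A call is refused whole if a number of a shift passes 0.0625 or a number of a turn 10.7, either way. A call with a gripper value outside its range is refused whole. The fingers move at their own pace and stop on an object; "squeeze" is the grip in N (left out, the last holds). Time passes only in rows, so rows that do not move let the fingers close. It gives the time, the measured TCP pose, the force, the opening and the grip force at its end, in the units of the state.
- arm.get_state(): the state, without advancing time (a new reading comes with each control period).
- arm.grab_frame(name): name is "scene" or "top" or "wrist"; returns (picture, depth): 384x512x3 uint8, blue, green, red; 384x512 float32, m along the optical axis (not along the pixel's ray), 0 where there is no reading.
- arm.camera_model(name): a dict with "mtx" (3x3 intrinsics, pixels), "camera_from_world" (4x4, takes a point from world to camera coordinates); the wrist camera has in their place "mount" (4x4, takes a point from camera to tool coordinates, whose origin is the TCP and whose axes are the flange's). Camera axes: x right, y down, z forward; pixel columns grow to the right and rows downward; lengths in m; the calibration is good to about 2 mm. The wrist camera is an equidistant fisheye: a pixel r from the principal point sees the ray r / f radians off the axis. A picture is of the moment at which its call begins: read the wrist's pose just before it. camera_model takes no time and is no camera call.
- arm.job_done(): hands the job in; it is judged then, once.
The state is a dict: "t": time; "q": joint angles; "qd": joint speeds; "joint_efforts": joint torques, N m; "eef_pos": TCP position; "ee_rot": TCP orientation; "force": force on the tool from outside, world axes, zero at the start; "moment": the same for the moment, N m; "width": finger opening in m; "gripper_force": force on a finger pad.
Only numpy, scipy, OpenCV 4.12 (cv2) and the standard library are available. Lean on these libraries where they do the work, as an engineer would, in place of code of your own. Each camera call takes 0.05 s, during which the arm holds its last target. There are 200 camera calls.

## Working session

There is one attempt and no reset: what is moved stays moved. The work goes in short steps, Python scripts to look and compute and a tool call to move; the robot and the scene stay as the last step left them, time stands still between calls to the robot, and variables do not carry over. Pictures are saved under pics/ and viewed, at most 11 in all, crops included, and the job is handed in when it is done.

Besides the shell and the picture viewer there is one more tool, called by a JSON object that holds its "method" and its "body". move_arm: Moves the arm, as the interface text tells. Its arguments: {"type":"object","properties":{"rows":{"type":"string"},"squeeze":{"type":"number"}},"required":["rows"]}

```bash
ls; mkdir -p pics; cat > h.py <<'E'
import numpy as np,cv2
from station import arm
def pts(name,depth,m=None):
    c=arm.camera_model(name);K=c["mtx"];T=np.linalg.inv(c["camera_from_world"])
    v,u=np.mgrid[:384,:512]
    P=np.stack([(u-K[0,2])/K[0,0]*depth,(v-K[1,2])/K[1,1]*depth,depth],-1)
    return P@T[:3,:3].T+T[:3,3]
E
python3 - <<'E'
from h import *
for n in("top","scene"):
    im,d=arm.grab_frame(n);cv2.imwrite(f"pics/{n}0.png",im);np.save(f"{n}0.npy",d)
    print(n,arm.camera_model(n))
    P=pts(n,d);np.save(f"P{n}.npy",P)
s=arm.get_state();print({k:np.round(v,3) for k,v in s.items()})
E
```

```text
pics
top {'mtx': array([[411.1513186 ,   0.        , 253.52559398],
       [  0.        , 411.1513186 , 192.48492213],
       [  0.        ,   0.        ,   1.        ]]), 'camera_from_world': array([[-0.02115147, -0.99967487, -0.01423963,  0.09131134],
       [-0.98862881,  0.02303447, -0.14860178,  0.58926772],
       [ 0.14888147,  0.01093456, -0.98879459,  1.225846  ],
       [ 0.        ,  0.        ,  0.        ,  1.        ]])}
scene {'mtx': array([[444.40280078,   0.        , 260.01778531],
       [  0.        , 444.40280078, 189.50203821],
       [  0.        ,   0.        ,   1.        ]]), 'camera_from_world': array([[-0.88545806,  0.46471084, -0.00280188,  0.4963392 ],
       [ 0.31615233,  0.59795445, -0.73654476, -0.18123972],
       [-0.34060494, -0.65306532, -0.676383  ,  1.89804166],
       [ 0.        ,  0.        ,  0.        ,  1.        ]])}
{'t': np.float64(0.1), 'q': array([ 1.591,  0.359,  0.011, -0.   , -1.224, -0.288]), 'qd': array([ 0.001,  0.   ,  0.001, -0.   , -0.001,  0.001]), 'joint_efforts': array([-1.0000e-03, -5.8416e+01,  2.9375e+01,  7.0160e+00,  1.0000e-02,
       -0.0000e+00]), 'eef_pos': array([0.179, 0.65 , 0.205]), 'ee_rot': array([ 3.14 , -0.   , -0.268]), 'force': array([-0.37 ,  0.379, -0.184]), 'moment': array([ 0.001,  0.005, -0.018]), 'gripper_force': np.float64(0.0), 'width': np.float64(0.088)}
```

View pics/top0.png

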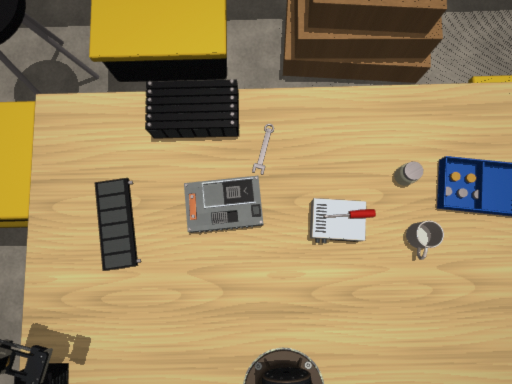

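View pics/scene0.png

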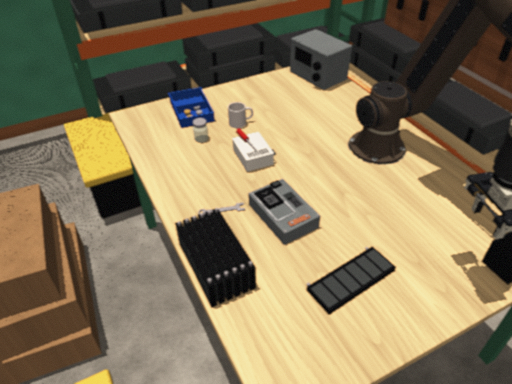

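The top view shows the grey unit at about (224,205), with the bus bar at its left end (unit +y = world +y), the cover in the far half and the switch in the near half. The tester is to the right at (339,220). The scene view agrees.

```bash
python3 - <<'E'
from h import *
P=np.load("Ptop.npy");d=np.load("top0.npy")
im=cv2.imread("pics/top0.png")
v,u=np.mgrid[:384,:512]
m=(abs(P[...,2]-0.06)<0.022)&(u>170)&(u<280)&(v>165)&(v<245)&(d>0)
print(m.sum(),np.median(P[m][:,2]))
n,l,s,c=cv2.connectedComponentsWithStats(m.astype(np.uint8));k=1+np.argmax(s[1:,4]);m=l==k
q=P[m]
print(q.min(0),q.max(0))
r=cv2.minAreaRect((q[:,:2]*1000).astype(np.float32));print(r,cv2.boxPoints(r))
for a,b in((195,205),(243,215),(235,190),(214,216),(245,190),(100,250)):print(a,b,P[b,a])
cv2.imwrite("pics/c.png",cv2.resize(im[165:245,175:275],None,fx=7,fy=7,interpolation=cv2.INTER_CUBIC))
E
```

```text
3625 0.06156702707414996
[0.47566955 0.05382784 0.03815609] [0.64067795 0.29140941 0.07863101]
((557.6399536132812, 172.32366943359375), (154.3677978515625, 230.5233612060547), 4.469451904296875) [[471.7087   281.2201  ]
 [489.67282   51.397747]
 [643.57117   63.427246]
 [625.60706  293.2496  ]]
195 205 [0.55405922 0.25649216 0.06334868]
243 215 [0.52054632 0.11132005 0.06104109]
235 190 [0.59576069 0.13374606 0.07320584]
214 216 [0.51974612 0.1995046  0.05830225]
245 190 [0.59565967 0.10361799 0.06934892]
100 250 [0.42590794 0.56563236 0.00150526]
```

View pics/c.png

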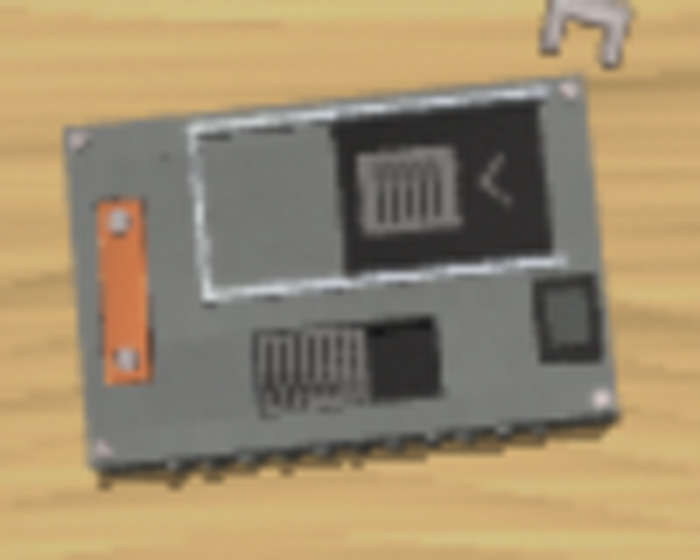

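Unit yaw is about +4.5° and its centre about (0.559, 0.172). The deck height of 0.06 matches. Next I move above it with the fingers closed.

{"method": "move_arm", "body": {"rows": "0 0 -9.9 0 0 0 0; 0 0 -9.9 0 0 0 0; 0 0 0 0.028 0.042 0 0; 0 0 0 0.028 0.042 0 0; 0 0 0 0.028 0.042 0 0; 0 0 0 0.028 0.042 0 0; 0 0 0 0.028 0.042 0 0; 0 0 0 0.028 0.042 0 0"}}

```text
t: 1.1
eef_pos: [0.3663, 0.4112, 0.206]
ee_rot: [3.141, 0.0, 0.078]
force: [0.9, 1.4, -0.3]
width: 0.0131
gripper_force: 0.0
```

{"method": "move_arm", "body": {"rows": "0 0 0 0.028 0.042 0 0; 0 0 0 0.028 0.042 0 0; 0 0 0 0.028 0.042 0 0; 0 0 0 0.028 0.042 0 0; 0 0 0 0.028 0.042 0 0; 0 0 0 0 0.02 0 0; 0 0 0 0 0 0 0"}}

```text
t: 1.98
eef_pos: [0.5229, 0.193, 0.2059]
ee_rot: [3.141, 0.001, 0.076]
force: [-0.5, 0.3, 0.4]
width: 0.0005
gripper_force: 0.0
```

```bash
python3 - <<'E'
from h import *
s=arm.get_state();print(s["eef_pos"],s["ee_rot"],s["force"],s["width"],s["t"])
im,d=arm.grab_frame("wrist");cv2.imwrite("pics/w1.png",im);np.save("w1.npy",d);print(arm.camera_model("wrist"))
np.savez("w1s.npz",p=s["eef_pos"],r=s["ee_rot"])
E
```

```text
[0.52286403 0.19299629 0.20586169] [3.14139223e+00 7.49307386e-04 7.55979077e-02] [-0.48168452  0.25434426  0.38890989] 0.0005201867305363368 1.975
{'mtx': array([[297.31863964,   0.        , 254.69351139],
       [  0.        , 297.31863964, 188.59805175],
       [  0.        ,   0.        ,   1.        ]]), 'mount': array([[ 9.31600345e-04, -9.52690188e-01, -3.03941668e-01,
         8.23997673e-02],
       [ 9.99999525e-01,  8.00077390e-04,  5.57258319e-04,
         4.77473196e-04],
       [-2.87717677e-04, -3.03942042e-01,  9.52690481e-01,
        -1.77744547e-01],
       [ 0.00000000e+00,  0.00000000e+00,  0.00000000e+00,
         1.00000000e+00]])}
```

View pics/w1.png

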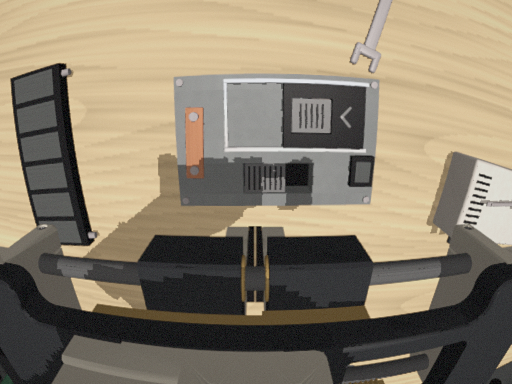

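The wrist view shows the unit upright: switch pad at (265,177), dark free slot at (297,175), tab at (311,115), bus bar at (194,142), connector at (361,171). Fingertips are near (256,232). I'll rectify this onto the deck plane in predicted unit coordinates to check the pose.

```bash
cat >> h.py <<'E'
from scipy.spatial.transform import Rotation as Rn
def wproj(Pw,p,r):
    c=arm.camera_model("wrist");K=c["mtx"]
    Rt=Rn.from_euler("xyz",r).as_matrix();Mi=np.linalg.inv(c["mount"])
    X=((Pw-p)@Rt)@Mi[:3,:3].T+Mi[:3,3]
    rr=np.hypot(X[...,0],X[...,1]);th=np.arctan2(rr,X[...,2])/np.maximum(rr,1e-9)*K[0,0]
    return np.stack([X[...,0]*th+K[0,2],X[...,1]*th+K[1,2]],-1)
C=np.array([.559,.1725]);YAW=np.radians(4.47)
def u2w(xy,z):
    c,s=np.cos(YAW),np.sin(YAW);xy=np.asarray(xy)
    return np.concatenate([xy@np.array([[c,s],[-s,c]])+C,np.full(xy.shape[:-1]+(1,),z)],-1)
def rectify(im,p,r,z,S=2.8):
    # image right = unit -y, up = unit +x
    v,u=np.mgrid[:int(170*S),:int(250*S)]
    xy=np.stack([.085-v/S/1000,.125-u/S/1000],-1)
    q=wproj(u2w(xy,z),p,r).astype(np.float32)
    return cv2.remap(im,q[...,0],q[...,1],cv2.INTER_CUBIC)
E
python3 - <<'E'
from h import *
z=np.load("w1s.npz");im=cv2.imread("pics/w1.png");S=2.8
print(wproj(z["p"]+np.array([[0,.021,-.008],[0,-.021,-.008],[0,0,-.008]]),z["p"],z["r"]))
o=rectify(im,z["p"],z["r"],.06)
def box(x0,x1,y0,y1,c):
    cv2.rectangle(o,(int((125-y1)*S),int((85-x1)*S)),(int((125-y0)*S),int((85-x0)*S)),c,1)
box(-75,75,-115,115,(0,0,255));box(-60,-24,-40,40,(0,255,0));box(-50,-14,-111,-83,(255,0,255))
o2=rectify(im,z["p"],z["r"],.072);a=int(88*S);o[:a]=o2[:a]
box(-5,65,-95,-5,(0,255,255));box(11,49,-57,-13,(0,255,255))
cv2.imwrite("pics/r1.png",o)
E
```

```text
[[223.12733394 218.6492601 ]
 [284.31020313 222.93006008]
 [253.80026774 220.90997676]]
```

View pics/r1.png

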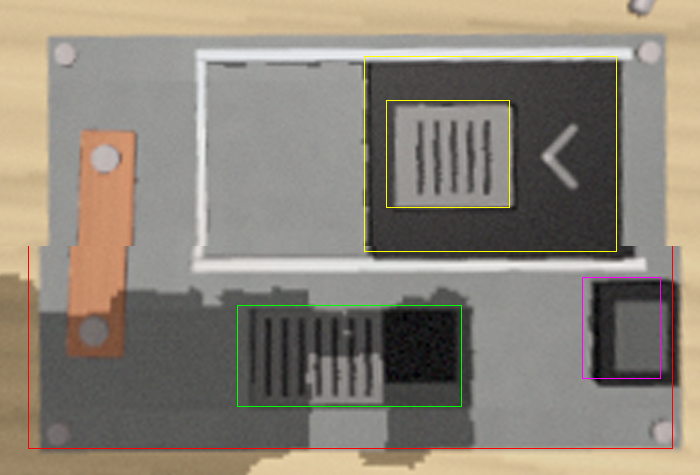

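The pose is right to about 2.5 mm; the offset is toward -y, giving C≈(0.5587, 0.170). Now I check the fingertip shape from wrist depth.

```bash
sed -i 's/C=np.array(\[.559,.1725\])/C=np.array([.5587,.170])/' h.py; python3 - <<'E'
from h import *
d=np.load("w1.npy");c=arm.camera_model("wrist");K=c["mtx"]
v,u=np.mgrid[:384,:512];x=(u-K[0,2])/K[0,0];y=(v-K[1,2])/K[1,1];t=np.hypot(x,y)
k=np.tan(t)/t
P=np.stack([x*k*d,y*k*d,d],-1)@c["mount"][:3,:3].T+c["mount"][:3,3]
m=(d>0)&(P[...,2]<.02)&(abs(P[...,1])<.06)&(P[...,2]>-.06)&(abs(P[...,0])<.04)
q=P[m]*1000
for z in range(-60,20,4):
    a=q[(q[:,2]>=z)&(q[:,2]<z+4)]
    if len(a):print(z,len(a),a.min(0).round(1),a.max(0).round(1))
E
```

```text
-60 86 [  8.3  -4.  -60. ] [ 11.6   5.4 -56. ]
-56 99 [  8.7  -5.1 -56. ] [ 11.4   6.  -52.1]
-52 74 [  8.4  -5.1 -52. ] [ 11.4   6.1 -48.2]
-48 50 [  8.9  -3.3 -47.8] [ 10.1   4.3 -44. ]
-44 62 [  5.9  -5.5 -44. ] [ 10.6   6.5 -40. ]
-40 147 [  3.6 -14.7 -40. ] [ 11.5  15.1 -36. ]
-36 194 [  7.2 -15.  -36. ] [ 11.3  16.4 -32. ]
-32 181 [  8.4 -15.4 -32. ] [ 11.4  16.6 -28. ]
-28 166 [  8.5 -15.6 -27.9] [ 11.5  16.6 -24.2]
-24 38 [  8.6  -7.8 -24. ] [ 10.4   9.3 -20.1]
-20 6 [  8.7  -3.3 -19.9] [  9.1   4.3 -19. ]
```

```bash
python3 - <<'E'
from h import *
d=np.load("w1.npy");c=arm.camera_model("wrist");K=c["mtx"]
v,u=np.mgrid[:384,:512];x=(u-K[0,2])/K[0,0];y=(v-K[1,2])/K[1,1];t=np.hypot(x,y)
k=np.tan(t)/t
P=(np.stack([x*k*d,y*k*d,d],-1)@c["mount"][:3,:3].T+c["mount"][:3,3])*1000
for U in(232,245,251,256):
  for V in range(214,252,3):print(U,V,d[V,U].round(3),P[V,U].round(0))
im=cv2.imread("pics/w1.png");cv2.imwrite("pics/t.png",cv2.resize(im[195:315,175:335],None,fx=5,fy=5,interpolation=cv2.INTER_CUBIC))
E
```

```text
232 214 0.415 [-78. -31. 206.]
232 217 0.417 [-82. -31. 207.]
232 220 0.418 [-87. -31. 207.]
232 223 0.418 [-91. -31. 206.]
232 226 0.42 [-96. -32. 206.]
232 229 0.165 [ 11. -12. -27.]
232 232 0.162 [ 10. -12. -30.]
232 235 0.158 [ 10. -12. -34.]
232 238 0.096 [ 38.  -7. -92.]
232 241 0.092 [ 39.  -7. -95.]
232 244 0.091 [ 39.  -6. -97.]
232 247 0.089 [ 38.  -6. -98.]
232 250 0.089 [ 38.  -6. -99.]
245 214 0.412 [-77. -13. 204.]
245 217 0.417 [-82. -13. 207.]
245 220 0.418 [-87. -13. 207.]
245 223 0.418 [-91. -13. 206.]
245 226 0.421 [-96. -13. 207.]
245 229 0.165 [ 11.  -5. -28.]
245 232 0.162 [ 10.  -5. -30.]
245 235 0.159 [ 10.  -5. -34.]
245 238 0.156 [ 10.  -5. -37.]
245 241 0.155 [  9.  -5. -38.]
245 244 0.157 [  7.  -5. -37.]
245 247 0.155 [  6.  -5. -40.]
245 250 0.143 [ 10.  -4. -51.]
251 214 0.415 [-77.  -4. 207.]
251 217 0.416 [-82.  -4. 207.]
251 220 0.417 [-86.  -4. 206.]
251 223 0.419 [-91.  -4. 207.]
251 226 0.172 [  9.  -2. -20.]
251 229 0.168 [  9.  -2. -25.]
251 232 0.164 [ 10.  -1. -29.]
251 235 0.161 [  9.  -1. -32.]
251 238 0.158 [  9.  -1. -36.]
251 241 0.156 [  9.  -1. -38.]
251 244 0.15 [ 10.  -1. -43.]
251 247 0.147 [ 10.  -1. -47.]
251 250 0.146 [  9.  -1. -48.]
256 214 0.414 [-77.   3. 206.]
256 217 0.416 [-82.   3. 206.]
256 220 0.417 [-87.   3. 207.]
256 223 0.419 [-91.   3. 206.]
256 226 0.173 [  9.   1. -20.]
256 229 0.17 [  9.   1. -23.]
256 232 0.166 [  9.   1. -27.]
256 235 0.161 [  9.   1. -32.]
256 238 0.158 [  9.   1. -35.]
256 241 0.155 [  9.   1. -38.]
256 244 0.151 [  9.   1. -42.]
256 247 0.148 [  9.   1. -46.]
256 250 0.144 [ 10.   1. -50.]
```

View pics/t.png

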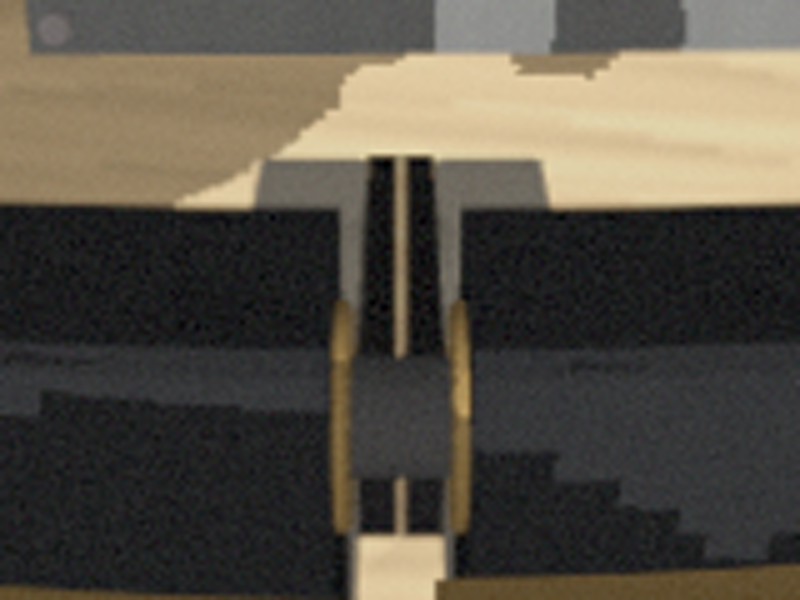

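The tips are about 32 × 19 mm when closed, so they fit both the slot and the pocket. I'll descend over the pad, slightly to its +y side.

{"method": "move_arm", "body": {"rows": "0 0 0 -0.008 0.0085 0.02 0; 0 0 0 0 0 0.03 0; 0 0 0 0 0 0.03 0; 0 0 0 0 0 0.03 0; 0 0 0 0 0 0.01 0; 0 0 0 0 0 0 0; 0 0 0 0 0 0 0"}}

```text
t: 2.9
eef_pos: [0.5165, 0.186, 0.0874]
ee_rot: [-3.141, -0.002, 0.079]
force: [0.9, 0.1, -0.4]
width: 0.0004
gripper_force: 0.0
```

```bash
python3 - <<'E'
from h import *
s=arm.get_state();print(s["eef_pos"],s["ee_rot"],s["force"],arm.finger_overhang)
im,d=arm.grab_frame("wrist");np.save("w2.npy",d)
p,r=s["eef_pos"],s["ee_rot"];S=3
o=rectify(im,p,r,.06,S)
for n,(x0,x1,y0,y1),c in(("u",(-75,75,-115,115),(0,0,255)),("s",(-60,-24,-40,40),(0,255,0)),("k",(-50,-14,-111,-83),(255,0,255))):
    cv2.rectangle(o,(int((125-y1)*S),int((85-x1)*S)),(int((125-y0)*S),int((85-x0)*S)),c,1)
cv2.imwrite("pics/r2.png",np.vstack([o[:180:1],o[180:]])[:, :750]);cv2.imwrite("pics/w2.png",im)
E
```

```text
[0.51645958 0.1860305  0.08739488] [-3.14073005e+00 -1.69893625e-03  7.85038454e-02] [ 0.9095821   0.10502803 -0.41400061] 0.008
```

View pics/r2.png

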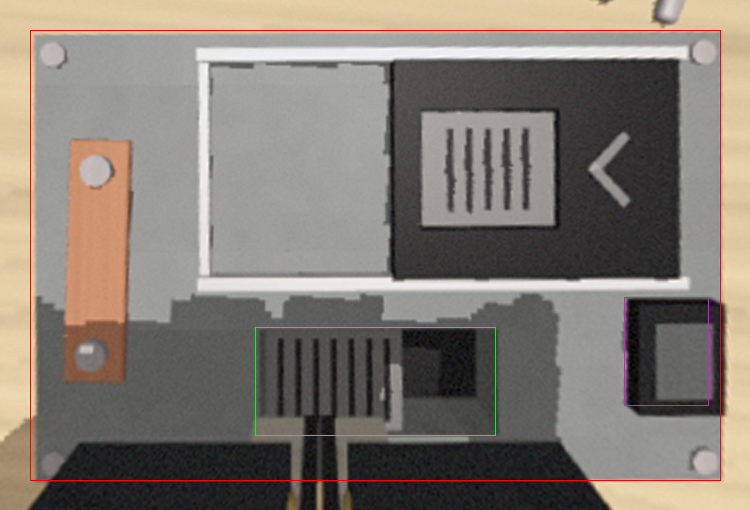

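The pose fits the outlines within about 1 mm: slot at cols 256–495, pad at 258–400, fingers at col 319 (y≈19). Now I feel down for the pad.

{"method": "move_arm", "body": {"rows": "0 0 0 -0.001 0.002 0.004 0; 0 0 0 0 0 0.004 0; 0 0 0 0 0 0.003 0; 0 0 0 0 0 0.003 0; 0 0 0 0 0 0.002 0; 0 0 0 0 0 0 0"}}

```text
t: 3.7
eef_pos: [0.5149, 0.1831, 0.0699]
ee_rot: [3.141, 0.0, 0.078]
force: [0.1, 0.3, 0.7]
width: 0.0005
gripper_force: 0.0
```

{"method": "move_arm", "body": {"rows": "0 0 0 0 0 0.002 0; 0 0 0 0 0 0.001 0; 0 0 0 0 0 0.001 0; 0 0 0 0 0 0 0"}}

```text
t: 4.2
eef_pos: [0.5149, 0.1831, 0.0661]
ee_rot: [3.141, 0.0, 0.078]
force: [-0.2, -0.1, -0.3]
width: 0.0001
gripper_force: 0.0
```

{"method": "move_arm", "body": {"rows": "0 0 0 0 0 0.001 0; 0 0 0 0 0 0.001 0; 0 0 0 0 0 0 0"}}

```text
t: 4.58
eef_pos: [0.5149, 0.1831, 0.0641]
ee_rot: [3.142, 0.0, 0.078]
force: [0.3, -0.6, 0.2]
width: 0.0006
gripper_force: 0.0
```

{"method": "move_arm", "body": {"rows": "0 0 0 0 0 0.001 0; 0 0 0 0 0 0.001 0; 0 0 0 0 0 0 0"}}

```text
t: 4.95
eef_pos: [0.5149, 0.1831, 0.0621]
ee_rot: [3.142, 0.0, 0.078]
force: [0.4, -0.1, -0.4]
width: 0.0003
gripper_force: 0.0
```

{"method": "move_arm", "body": {"rows": "0 0 0 0 0 0.001 0; 0 0 0 0 0 0.001 0; 0 0 0 0 0 0 0"}}

```text
t: 5.32
eef_pos: [0.5149, 0.1831, 0.0601]
ee_rot: [3.141, 0.0, 0.078]
force: [0.9, 0.6, -0.6]
width: 0.0005
gripper_force: 0.0
```

{"method": "move_arm", "body": {"rows": "0 0 0 0 0 0.001 0; 0 0 0 0 0 0.001 0; 0 0 0 0 0 0 0"}}

```text
t: 5.7
eef_pos: [0.5149, 0.1831, 0.0581]
ee_rot: [3.141, 0.0, 0.078]
force: [-0.4, -0.1, 0.3]
width: 0.0002
gripper_force: 0.0
```

{"method": "move_arm", "body": {"rows": "0 0 0 0 0 0.001 0; 0 0 0 0 0 0.001 0; 0 0 0 0 0 0 0"}}

```text
t: 6.08
eef_pos: [0.5149, 0.1831, 0.0561]
ee_rot: [3.142, 0.0, 0.078]
force: [0.4, -0.2, -0.4]
width: 0.0003
gripper_force: 0.0
```

{"method": "move_arm", "body": {"rows": "0 0 0 0 0 0.001 0; 0 0 0 0 0 0 0"}}

```text
t: 6.32
eef_pos: [0.5149, 0.1831, 0.0551]
ee_rot: [3.142, 0.0, 0.078]
force: [-0.5, -0.5, -0.4]
width: 0.0005
gripper_force: 0.0
```

The wrist depth showed the closed tips end about 20 mm behind the TCP, so contact should come near TCP z≈0.04. I continue down.

{"method": "move_arm", "body": {"rows": "0 0 0 0 0 0.002 0; 0 0 0 0 0 0.002 0; 0 0 0 0 0 0.002 0; 0 0 0 0 0 0 0"}}

```text
t: 6.82
eef_pos: [0.5148, 0.183, 0.0489]
ee_rot: [3.141, 0.0, 0.078]
force: [-0.0, -0.3, 0.5]
width: 0.0004
gripper_force: 0.0
```

```bash
python3 - <<'E'
from h import *
s=arm.get_state();print(s["eef_pos"],s["force"])
im,d=arm.grab_frame("wrist");c=arm.camera_model("wrist");K=c["mtx"]
v,u=np.mgrid[:384,:512];x=(u-K[0,2])/K[0,0];y=(v-K[1,2])/K[1,1];t=np.hypot(x,y)
k=np.tan(t)/t
P=(np.stack([x*k*d,y*k*d,d],-1)@c["mount"][:3,:3].T+c["mount"][:3,3])*1000
for U in(240,251,256,270):
  print(U,[(V,*P[V,U].round(0)) for V in range(204,236,3)])
cv2.imwrite("pics/w3.png",cv2.resize(im[100:260,150:370],None,fx=3.6,fy=3.6,interpolation=cv2.INTER_CUBIC))
E
```

```text
[0.51484963 0.18303461 0.04892751] [-0.02467727 -0.25821058  0.47493405]
240 [(204, np.float64(20.0), np.float64(-8.0), np.float64(-12.0)), (207, np.float64(17.0), np.float64(-8.0), np.float64(-8.0)), (210, np.float64(14.0), np.float64(-8.0), np.float64(-8.0)), (213, np.float64(12.0), np.float64(-8.0), np.float64(-8.0)), (216, np.float64(11.0), np.float64(-9.0), np.float64(-8.0)), (219, np.float64(8.0), np.float64(-9.0), np.float64(-7.0)), (222, np.float64(6.0), np.float64(-9.0), np.float64(-8.0)), (225, np.float64(4.0), np.float64(-9.0), np.float64(-8.0)), (228, np.float64(11.0), np.float64(-8.0), np.float64(-27.0)), (231, np.float64(11.0), np.float64(-8.0), np.float64(-30.0)), (234, np.float64(11.0), np.float64(-7.0), np.float64(-33.0))]
251 [(204, np.float64(19.0), np.float64(-2.0), np.float64(-11.0)), (207, np.float64(16.0), np.float64(-2.0), np.float64(-8.0)), (210, np.float64(15.0), np.float64(-2.0), np.float64(-9.0)), (213, np.float64(12.0), np.float64(-2.0), np.float64(-8.0)), (216, np.float64(11.0), np.float64(-2.0), np.float64(-8.0)), (219, np.float64(8.0), np.float64(-2.0)
[... 960 characters left out ...]
(1.0), np.float64(-31.0))]
270 [(204, np.float64(19.0), np.float64(10.0), np.float64(-10.0)), (207, np.float64(16.0), np.float64(10.0), np.float64(-6.0)), (210, np.float64(14.0), np.float64(10.0), np.float64(-8.0)), (213, np.float64(13.0), np.float64(10.0), np.float64(-8.0)), (216, np.float64(10.0), np.float64(10.0), np.float64(-7.0)), (219, np.float64(8.0), np.float64(10.0), np.float64(-7.0)), (222, np.float64(7.0), np.float64(10.0), np.float64(-9.0)), (225, np.float64(5.0), np.float64(10.0), np.float64(-9.0)), (228, np.float64(11.0), np.float64(9.0), np.float64(-26.0)), (231, np.float64(11.0), np.float64(9.0), np.float64(-30.0)), (234, np.float64(11.0), np.float64(9.0), np.float64(-34.0))]
```

View pics/w3.png

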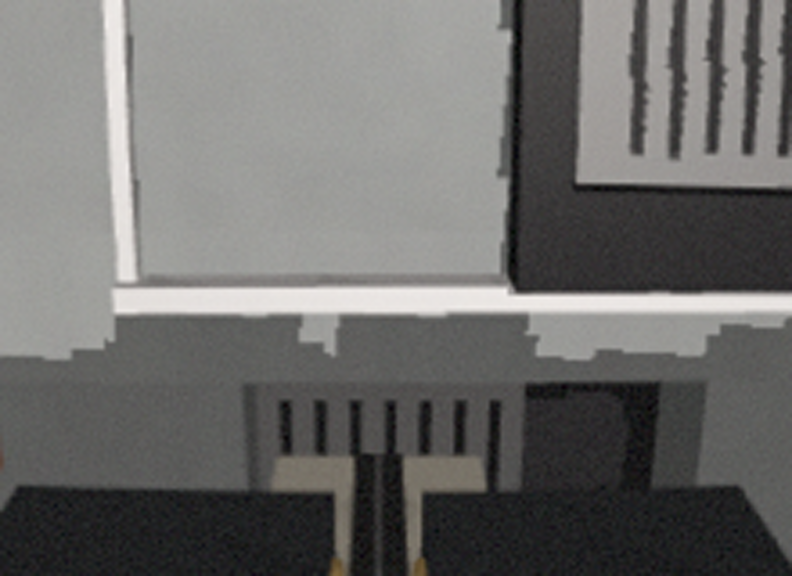

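The depth confirms the tips are still about 13 mm above the pad (pad top z≈0.057). The picture shows the fingers at about (380,460) of the crop, over the pad's ribs.

{"method": "move_arm", "body": {"rows": "0 0 0 0 0 0.003 0; 0 0 0 0 0 0.003 0; 0 0 0 0 0 0.003 0; 0 0 0 0 0 0.001 0; 0 0 0 0 0 0 0"}}

```text
t: 7.5
eef_pos: [0.5149, 0.1831, 0.039]
ee_rot: [3.141, 0.0, 0.078]
force: [-0.2, -0.1, 0.2]
width: 0.0004
gripper_force: 0.0
```

{"method": "move_arm", "body": {"rows": "0 0 0 0 0 0.001 0; 0 0 0 0 0 0.001 0; 0 0 0 0 0 0 0"}}

```text
t: 7.88
eef_pos: [0.5151, 0.1832, 0.0374]
ee_rot: [-3.142, -0.0, 0.078]
force: [-1.3, -0.4, 4.3]
width: 0.0006
gripper_force: 1.9
```

{"method": "move_arm", "body": {"rows": "0 0 0 0 0 0.001 0; 0 0 0 0 0 0.001 0; 0 0 0 0 0 0 0"}}

```text
t: 8.25
eef_pos: [0.5151, 0.1832, 0.0355]
ee_rot: [-3.141, -0.0, 0.078]
force: [-1.8, -0.1, 6.3]
width: 0.0004
gripper_force: 3.4
```

{"method": "move_arm", "body": {"rows": "0 0 0 0 0 0.001 0; 0 0 0 0 0 0.001 0; 0 0 0 0 0 0 0"}}

```text
t: 8.62
eef_pos: [0.5151, 0.1832, 0.0338]
ee_rot: [-3.142, -0.0, 0.078]
force: [-2.9, -1.1, 9.9]
width: 0.0001
gripper_force: 4.8
```

{"method": "move_arm", "body": {"rows": "0 0 0 0 0 0.001 0; 0 0 0 0 0 0 0"}}

```text
t: 8.88
eef_pos: [0.5152, 0.1832, 0.0329]
ee_rot: [-3.142, -0.001, 0.078]
force: [-3.5, -0.7, 9.7]
width: -0.0
gripper_force: 5.5
```

{"method": "move_arm", "body": {"rows": "0 0 0 0 0 0.0008 0; 0 0 0 0 0 0 0"}}

```text
t: 9.12
eef_pos: [0.5152, 0.1832, 0.0324]
ee_rot: [-3.141, -0.001, 0.078]
force: [-3.5, -1.0, 12.6]
width: 0.0007
gripper_force: 6.5
```

{"method": "move_arm", "body": {"rows": "0 0 0 0 0.002 0.0003 0; 0 0 0 0 0.002 0 0; 0 0 0 0 0.002 0 0"}}

```text
t: 9.5
eef_pos: [0.5157, 0.1777, 0.0324]
ee_rot: [-3.141, -0.001, 0.078]
force: [-6.5, 2.1, 15.4]
width: 0.0004
gripper_force: 7.7
```

{"method": "move_arm", "body": {"rows": "0 0 0 -0.0005 0.003 0 0; 0 0 0 0 0.003 0 0; 0 0 0 0 0.003 0 0; 0 0 0 0 0.003 0 0"}}

```text
t: 10.0
eef_pos: [0.5166, 0.1659, 0.0324]
ee_rot: [-3.14, -0.002, 0.078]
force: [-5.2, 0.6, 13.9]
width: 0.0008
gripper_force: 6.9
```

{"method": "move_arm", "body": {"rows": "0 0 0 0 0.003 0 0; 0 0 0 0 0.003 0 0; 0 0 0 0 0.003 0 0"}}

```text
t: 10.38
eef_pos: [0.5173, 0.1569, 0.0324]
ee_rot: [-3.14, -0.002, 0.078]
force: [-4.5, 1.8, 13.4]
width: 0.0005
gripper_force: 6.8
```

{"method": "move_arm", "body": {"rows": "0 0 0 0 0.002 0 0; 0 0 0 0 0.002 0 0; 0 0 0 0 0 0 0"}}

```text
t: 10.75
eef_pos: [0.5177, 0.1532, 0.0324]
ee_rot: [-3.14, -0.002, 0.078]
force: [-4.6, 3.4, 13.0]
width: 0.0001
gripper_force: 6.6
```

```bash
python3 - <<'E'
from h import *
s=arm.get_state();print(s["eef_pos"],s["force"])
im,d=arm.grab_frame("wrist");p,r=s["eef_pos"],s["ee_rot"]
cv2.imwrite("pics/w4.png",cv2.resize(im[100:260,150:370],None,fx=3.6,fy=3.6,interpolation=cv2.INTER_CUBIC))
E
```

```text
[0.51769036 0.15320424 0.0323906 ] [-4.55426869  3.42758848 13.02456584]
```

View pics/w4.png

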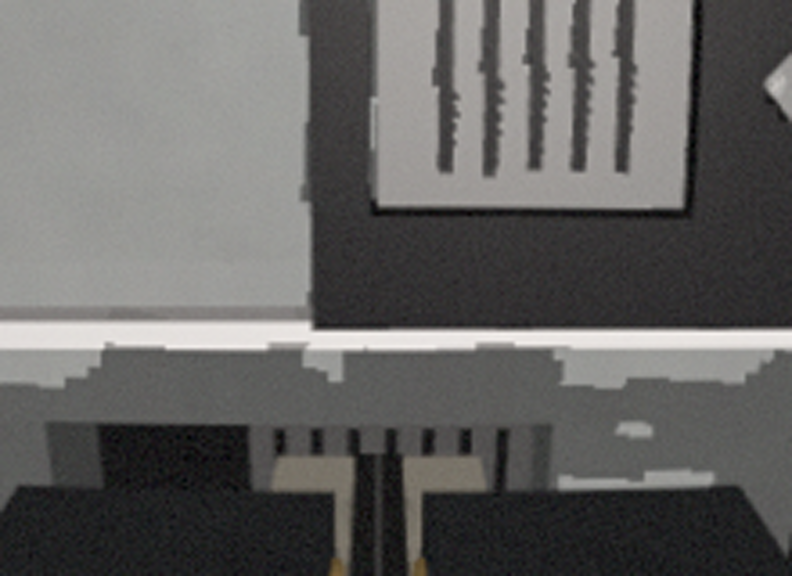

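The pad now lies at the right end of the slot (cols 250–530), with the dark gap on the left. A last small push, then lift.

{"method": "move_arm", "body": {"rows": "0 0 0 0 0.001 0 0; 0 0 0 0 0.001 0 0; 0 0 0 0 0 0 0"}}

```text
t: 11.18
eef_pos: [0.5183, 0.1523, 0.0324]
ee_rot: [-3.139, -0.003, 0.078]
force: [-5.3, 7.7, 11.2]
width: 0.0004
gripper_force: 5.8
```

{"method": "move_arm", "body": {"rows": "0 0 0 0 0 -0.003 0; 0 0 0 0 0 -0.005 0; 0 0 0 0 0 -0.015 0; 0 0 0 0 0 -0.015 0; 0 0 0 0 0 -0.01 0; 0 0 0 0 0 0 0"}}

```text
t: 11.92
eef_pos: [0.5176, 0.1505, 0.0801]
ee_rot: [-3.141, -0.002, 0.078]
force: [-0.1, -0.3, 0.1]
width: 0.0004
gripper_force: 0.0
```

```bash
python3 - <<'E'
from h import *
s=arm.get_state();p,r=s["eef_pos"],s["ee_rot"];print(p,r,s["force"])
im,d=arm.grab_frame("wrist");S=3
cv2.imwrite("pics/w5.png",im)
o=np.vstack([rectify(im,p,r,.072,S)[:270],rectify(im,p,r,.06,S)[270:]])
for (x0,x1,y0,y1),c in(((-60,-24,-40,40),(0,255,0)),((12,48,-56,-14),(0,255,255)),((-5,65,-95,-5),(0,0,255))):
    cv2.rectangle(o,(int((125-y1)*S),int((85-x1)*S)),(int((125-y0)*S),int((85-x0)*S)),c,1)
cv2.imwrite("pics/r5.png",o)
E
```

```text
[0.51760062 0.15045675 0.08014911] [-3.14059307e+00 -1.72858021e-03  7.77166013e-02] [-0.06417958 -0.26644036  0.10768583]
```

View pics/r5.png

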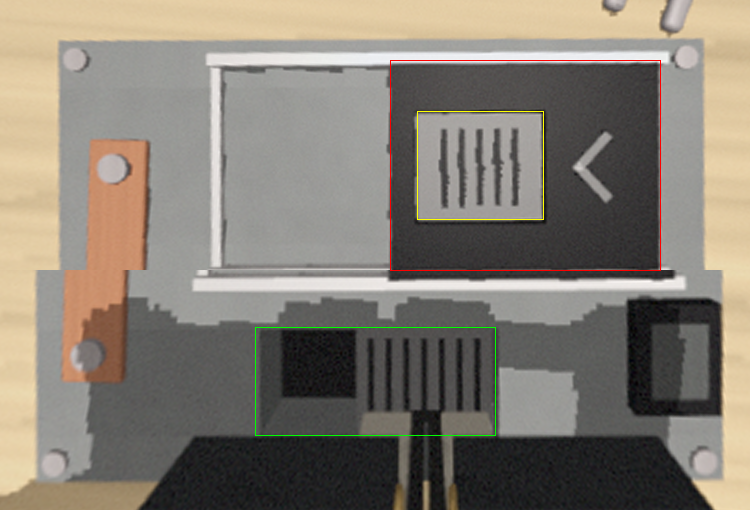

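The switch is fully across (it met the end stop) and the outlines fit well. Tab centre is at about (480,165), as predicted. Now to the tab.

{"method": "move_arm", "body": {"rows": "0 0 0 0.025 0.006 0 0; 0 0 0 0.025 0.006 0 0; 0 0 0 0.0225 0.0048 0 0; 0 0 0 0 0 0.01 0; 0 0 0 0 0 0.01 0; 0 0 0 0 0 0.005 0; 0 0 0 0 0 0.002 0; 0 0 0 0 0 0 0"}}

```text
t: 12.98
eef_pos: [0.5905, 0.1393, 0.0522]
ee_rot: [-3.142, -0.0, 0.078]
force: [-0.0, 0.8, 0.0]
width: 0.0004
gripper_force: 0.0
```

{"method": "move_arm", "body": {"rows": "0 0 0 0 0 0.001 0; 0 0 0 0 0 0.001 0; 0 0 0 0 0 0 0"}}

```text
t: 13.35
eef_pos: [0.5907, 0.1391, 0.0501]
ee_rot: [-3.142, -0.0, 0.078]
force: [0.4, 0.3, 0.4]
width: 0.0003
gripper_force: 0.0
```

{"method": "move_arm", "body": {"rows": "0 0 0 0 0 0.001 0; 0 0 0 0 0 0.001 0; 0 0 0 0 0 0 0"}}

```text
t: 13.72
eef_pos: [0.5907, 0.1391, 0.0485]
ee_rot: [-3.142, -0.0, 0.078]
force: [-2.9, -0.3, 5.2]
width: 0.0006
gripper_force: 2.9
```

{"method": "move_arm", "body": {"rows": "0 0 0 0 0 0.001 0; 0 0 0 0 0 0.001 0; 0 0 0 0 0 0.001 0; 0 0 0 0 0 0 0"}}

```text
t: 14.22
eef_pos: [0.5908, 0.1391, 0.046]
ee_rot: [-3.142, -0.001, 0.078]
force: [-3.8, -0.4, 10.1]
width: 0.0004
gripper_force: 4.9
```

{"method": "move_arm", "body": {"rows": "0 0 0 0 0 0.001 0; 0 0 0 0 0 0.001 0; 0 0 0 0 0 0 0"}}

```text
t: 14.6
eef_pos: [0.5908, 0.1391, 0.0444]
ee_rot: [3.142, -0.001, 0.078]
force: [-4.7, 0.6, 12.6]
width: 0.0008
gripper_force: 6.2
```

{"method": "move_arm", "body": {"rows": "0 0 0 0 0 0.001 0; 0 0 0 0 0 0 0"}}

```text
t: 14.85
eef_pos: [0.5909, 0.1391, 0.0442]
ee_rot: [3.142, -0.001, 0.079]
force: [-7.6, -0.6, 18.7]
width: 0.0007
gripper_force: 9.3
```

{"method": "move_arm", "body": {"rows": "0 0 0 0 -0.002 0 0; 0 0 0 0 -0.003 0 0; 0 0 0 0 -0.003 0 0"}}

```text
t: 15.22
eef_pos: [0.5903, 0.1468, 0.0442]
ee_rot: [3.141, -0.001, 0.078]
force: [-7.0, -2.6, 18.1]
width: 0.0003
gripper_force: 9.2
```

{"method": "move_arm", "body": {"rows": "0 0 0 0 -0.003 0 0; 0 0 0 0 -0.003 0 0; 0 0 0 0 -0.003 0 0; 0 0 0 0 -0.003 0 0; 0 0 0 0 0 0 0"}}

```text
t: 15.85
eef_pos: [0.5893, 0.1591, 0.0442]
ee_rot: [3.142, -0.001, 0.079]
force: [-8.0, -0.0, 18.8]
width: 0.0003
gripper_force: 9.3
```

{"method": "move_arm", "body": {"rows": "0 0 0 0 -0.004 0 0; 0 0 0 0 -0.004 0 0; 0 0 0 0 -0.004 0 0; 0 0 0 0 -0.004 0 0; 0 0 0 0 -0.004 0 0; 0 0 0 0 0 0 0"}}

```text
t: 16.6
eef_pos: [0.5877, 0.1793, 0.0442]
ee_rot: [-3.141, -0.001, 0.079]
force: [-8.4, -0.3, 18.9]
width: 0.0007
gripper_force: 9.3
```

{"method": "move_arm", "body": {"rows": "0 0 0 0 -0.004 0 0; 0 0 0 0 -0.004 0 0; 0 0 0 0 -0.004 0 0; 0 0 0 0 -0.003 0 0; 0 0 0 0 0 0 0"}}

```text
t: 17.23
eef_pos: [0.5865, 0.1942, 0.0442]
ee_rot: [-3.141, -0.001, 0.079]
force: [-7.5, 0.1, 17.8]
width: 0.0005
gripper_force: 9.3
```

{"method": "move_arm", "body": {"rows": "0 0 0 0 -0.002 0 0; 0 0 0 0 -0.002 0 0; 0 0 0 0 0 0 0"}}

```text
t: 17.6
eef_pos: [0.5861, 0.198, 0.0442]
ee_rot: [-3.142, -0.001, 0.079]
force: [-8.4, -0.6, 19.1]
width: 0.0001
gripper_force: 9.3
```

{"method": "move_arm", "body": {"rows": "0 0 0 0 -0.001 0 0; 0 0 0 0 -0.001 0 0; 0 0 0 0 0 0 0"}}

```text
t: 17.98
eef_pos: [0.586, 0.1981, 0.0442]
ee_rot: [3.139, -0.0, 0.078]
force: [-4.2, -8.1, 18.6]
width: 0.0002
gripper_force: 9.4
```

The end stop is felt (Fy −8 N). Lifting off.

{"method": "move_arm", "body": {"rows": "0 0 0 0 0 -0.003 0; 0 0 0 0 0 -0.005 0; 0 0 0 0 0 -0.015 0; 0 0 0 0 0 -0.03 0; 0 0 0 0 0 -0.03 0; 0 0 0 0 0 -0.03 0; 0 0 0 0 0 0 0; 0 0 0 0 0 0 0"}}

```text
t: 18.98
eef_pos: [0.5856, 0.2001, 0.155]
ee_rot: [-3.141, 0.0, 0.078]
force: [-0.0, -0.7, -0.9]
width: 0.0006
gripper_force: 0.0
```

```bash
python3 - <<'E'
from h import *
s=arm.get_state();p,r=s["eef_pos"],s["ee_rot"];print(p,r,s["force"])
im,d=arm.grab_frame("wrist");S=3
o=np.vstack([rectify(im,p,r,.072,S)[:270],rectify(im,p,r,.06,S)[270:]])
for (x0,x1,y0,y1),c in(((-60,-24,-40,40),(0,255,0)),((12,48,4,46),(0,255,255)),((-5,65,-35,55),(0,0,255))):
    cv2.rectangle(o,(int((125-y1)*S),int((85-x1)*S)),(int((125-y0)*S),int((85-x0)*S)),c,1)
cv2.imwrite("pics/r6.png",o)
E
```

```text
[0.58559016 0.20006244 0.15504224] [-3.14112919e+00  1.19275268e-04  7.77431890e-02] [-0.04226213 -0.70238894 -0.93820836]
```

View pics/r6.png

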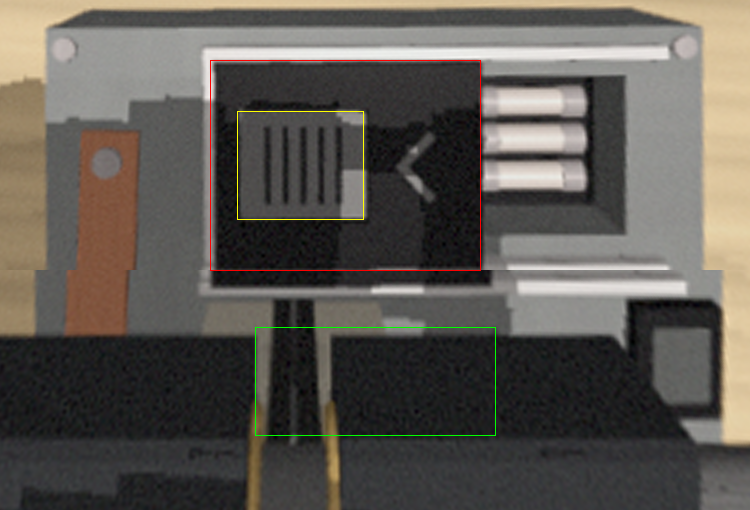

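The cover fits the fully-open outline, the fuses are exposed, the bus bar is in place and the arm is clear.

```bash
python3 -c "
from station import arm
print(arm.job_done())"
```

```text
the job is handed in; nothing more can be done
None
```

The lock switch is across and the cover is open, each pushed to its end stop. The highest force read while pressing was about 22 N, the bus bar was in place in the last view, the arm was clear of the unit, and the job is handed in, though it returned no verdict.

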